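Seat the scanner mirror on its three points and shut the cover

ROBOT

A 6-joint arm with a two-finger parallel gripper is mounted at the origin on a cart in front of the work surface, level with it; the furniture and walls round the work are solid. World frame = base frame: x ahead of the robot, y to its left, z up, the work surface at z = 0. Lengths are in m, angles in degrees, forces in N, time in s.
With the tool pointing down it reaches from about 0.4 to 0.825 m from the base axis. Payload 7 kg.
Tool frame: the origin (TCP) lies midway between the tips of the shut fingers; the grasp point (between the pads) lies 19 mm behind it; z points along the fingers, y is the direction in which the jaws open and shut (so a half turn about z gives the same grasp; the last joint's range is limited). The gripper opens to 88 mm and grips with 3 to 60 N. Pads are 19 mm wide; open, the fingers measure 130 mm over their backs; the gripper's body (78 mm by 193 mm) begins 47 mm behind the grasp point.
Start: joints at [-55.342, 20.546, 0.682, 0, -70.136, -16.507], TCP at [0.21, -0.641, 0.227] pointing down, gripper open.
Joint ranges: [-176.03, 176.03], [-82.01, 121.73], [-58.28, 71.71], [-173.87, 95.51], [-174.79, -0.11], [-173.66, 173.66]. Speed limits (degrees/s): [136.94, 136.94, 172.46, 180, 180, 180].

INTERFACE

Orientations are given as [roll, pitch, yaw] about the fixed x, y, z axes, in that order (R = Rz(yaw) Ry(pitch) Rx(roll)).
In Python, from plant import ctrl gives the robot as it stands. The module is installed in compiled form; this text tells all that it offers.
- The arm moves only by the tool arm_command, never from a script. Its argument "targets" is a list that holds one entry, the list of rows, each a list of 7 numbers: the turn, a rotation vector about the world's x, y, z in rad, then the shift along the world's x, y, z in cm, then the opening, from 0 (shut) to 1 (fully open). A call has 1 to 8 rows; each row is the pose to reach, as a shift and turn from the pose commanded when the call began; what a row does not reach only later rows make up. A row lasts 1/12 s, in which the tool goes at most 41.7 mm and 7.16 degrees, less where a joint would pass 70% of its speed; a pose out of reach is approached as far as the arm can. A call with a gripper value outside its range is refused whole. The fingers move at their own pace and stop on an object; the grip force is fixed at half the most. Time passes only in rows, so rows that repeat a pose let the fingers close. It gives the time, the measured TCP pose, the force and the opening at its end, in the units of the state.
- ctrl.get_obs(): the state, without advancing time (a new reading comes with each control period).
- ctrl.snapshot(name): name is "side" or "top" or "wrist"; returns the picture (400x640x3 uint8, blue, green, red); there is no depth.
- ctrl.camera_model(name): a dict with "K" (3x3 intrinsics, pixels), "xyz" and "rotation" of the camera in the world. Camera axes: x right, y up, looking along -z (the intrinsics and any distortion apply to the point x, -y, -z); pixel columns grow to the right and rows downward; lengths in m; the calibration is good to about 2 mm. A picture is of the moment at which its call begins: read the wrist's pose just before it. camera_model takes no time and is no camera call; for the wrist camera it gives the pose at the moment of the call.
- ctrl.close_job(): hands the job in, once; it reports no verdict.
The state is a dict: "clock": time; "joint_pos": joint angles; "qvel": joint speeds; "tau": joint torques, N m; "tool_pos": TCP position; "orientation": TCP orientation; "force": force on the tool from outside, world axes, zero at the start; "moment": the same for the moment, N m; "opening": finger opening in m.
Only numpy, scipy, OpenCV 4.12 (cv2) and the standard library are available. Lean on these libraries where they do the work, as an engineer would, in place of code of your own. Each camera call takes 0.05 s, during which the arm holds its last target. There are 200 camera calls.

TASK

The scanner's flat mirror still lies on the loading ledge of its mount. Slide it along the ledge, without lifting it off the mount, into the pocket until it drops off the ledge and rests on all three brass seats without rocking; then fold the window cover all the way down over it. Leave the connector, the date stamp and the white carton where they stand.

Things in the scene. Friction and masses are not known exactly. Their poses are not given: they have to be found in the camera images.
- fixture: Grey mirror mount, fixed to the bench. Origin on the bench under the pocket's centre; +x runs from the loading ledge into the pocket, y across, z up. Base x -180 to +60 mm, y +-60 (screw lugs to +-74). The ledge is bare metal, flat, top at z 21.5, from x -178 to the lip at x -48. Guides on the ledge flare from y +-48 at x -48 to y +-66 at x -85, tops at z 36.
- lip (a point): Middle of the lip, the inner edge of the ledge, 21.5 mm above the bench, where the mirror drops 5 mm off the ledge onto the seats
- pocket (a point): Centre of the pocket floor, 14 mm above the bench. The pocket runs from the lip (x -48 mm) to two upright brass stop pins (near faces at x +47 mm, tops at z 34 mm); side walls with inner faces at y +-48 mm, 8 mm thick, tops (the rim) 38 mm above the bench
- mirror: Square mirror in a flat black frame, 90 x 90 x 18 mm, 0.2 to 0.33 kg, slick (friction about 0.2), face up; origin at the centre of its underside. Starts flat on the ledge, yaw within 0.2 rad of the fixture's, centre about 120 mm before the pocket's. Seated: underside at z 16.5 mm, centre 3 mm before to 2 mm past the pocket centre. If its rear edge still rides on the lip it is tilted
- seat_1: Front brass dome seat, radius 15 mm, standing 2.5 mm out of the pocket floor. Origin at its top, at fixture x -28, y 0, z 16.5 mm
- seat_2: Rear left brass dome seat, same form. Origin at its top, at fixture x +25, y +30, z 16.5 mm
- seat_3: Rear right brass dome seat, same form. Origin at its top, at fixture x +25, y -30, z 16.5 mm
- cover (a joint): Angle of the window cover (rad): 0 = fully closed, level on the rim; about 1.57 = upright; stop at 1.9. Starts at 1.5 to 1.75. Stiff friction hinge: it stays where it is left, and moves with about 1 to 2 N at its free edge
- cover_hinge (a point): Middle of the cover's hinge line, which runs along the fixture's y at fixture x +60, z 41 mm. The cover is a grey frame with a clear pane, 112 mm across, 6 mm thick (centred on the hinge line), reaching 114 mm from the hinge. Closed, it extends from the hinge toward the ledge (-x), top face at z 44 mm
- cover_tab (a point): Middle of the orange tab on the cover's free edge, 122 mm from the hinge line; tab 36 mm wide, 8 mm thick, reaching 128 mm from the hinge.
- connector: Bystander: grey round cable connector standing upright, 27 mm across, 53 mm tall; origin at its foot
- date_stamp: Bystander: stamp with a red handle standing upright, 30 x 52 x 80 mm; origin at its foot
- small_carton: Bystander: small white carton, 62 x 62 x 58 mm; origin at the centre of its underside
There are look-alikes about, which are no part of the job. There is more than one size of the mirror; the job needs the largest.

How it is judged (in metres and radians):
On the way:
1. with the cover still up, the mirror bears on all three seats, level in the pocket (contact force between each of seat_1, seat_2, seat_3 and mirror above 0.1 N and x of mirror in the frame of fixture between -0.007 and 0.007 m and angle between mirror's own z axis and vertical below 0.03 rad and value of joint cover above 0.9 rad), for 0.2 s.
At the end, for the whole second after the job is handed in: The mirror is at rest in the pocket, bearing on each of the three seats (over 0.1 N each), level within 0.03 rad and within 7 mm of the pocket centre along the fixture's x; the cover is down to within 0.05 rad of closed; the bystanders are within 30 mm of where they stood (contact force between each of seat_1, seat_2, seat_3 and mirror above 0.1 N and x of mirror in the frame of fixture between -0.007 and 0.007 m and angle between mirror's own z axis and vertical below 0.03 rad and value of joint cover below 0.05 rad and linear speed of mirror below 0.02 m/s and angular speed of mirror below 0.1 rad/s); the robot touches nothing.
It fails at once if the mirror is lifted off the mount (its underside over 60 mm above the bench) (height (world z) of mirror above 0.06 m).
It fails at once if the mirror falls off the mount (height (world z) of mirror below 0.008 m).
It fails at once if the grey connector is shifted by more than 30 mm or knocked over (distance of connector from where it was at the start of the episode above 0.03 m or angle between connector's own z axis and vertical above 0.5 rad).
It fails at once if the date stamp is shifted by more than 30 mm or knocked over (distance of date_stamp from where it was at the start of the episode above 0.03 m or angle between date_stamp's own z axis and vertical above 0.5 rad).
It fails at once if the white carton is shifted by more than 30 mm or knocked over (distance of small_carton from where it was at the start of the episode above 0.03 m or angle between small_carton's own z axis and vertical above 0.5 rad).
It also fails if it takes over 48 s, if anything falls off the work surface, if the arm or the gripper's body presses on something with over 40 N, if the wrist force passes 120 N, or if a joint passes its speed limit or range.

## Working session

There is one attempt and no reset: what is moved stays moved. The work goes in short steps, Python scripts to look and compute and a tool call to move; the robot and the scene stay as the last step left them, time stands still between calls to the robot, and variables do not carry over. Pictures are saved under pics/ and viewed, about 8 in all and at most 12, crops included, and the job is handed in when it is done.

Besides the shell and the picture viewer there is one more tool, called after "Emit:" by a JSON object that holds its "name" and its "arguments". arm_command: Moves the arm, as the interface text tells. Its arguments: {"type":"object","properties":{"targets":{"type":"array","items":{"type":"array","items":{"type":"array","items":{"type":"number"}}}}},"required":["targets"]}

```bash
mkdir -p pics; cat > h.py <<'E'
import numpy as np,cv2
from plant import ctrl
def snap(n,f):
    im=ctrl.snapshot(n); cv2.imwrite('pics/'+f,im); return im
def ray(cam,uv,z):
    m=ctrl.camera_model(cam) if isinstance(cam,str) else cam
    K=np.array(m['K']);R=np.array(m['rotation']);o=np.array(m['xyz'])
    p=np.linalg.inv(K)@[uv[0],uv[1],1]; d=R@[p[0],-p[1],-p[2]]
    return o+d*(z-o[2])/d[2]
def proj(cam,P):
    m=ctrl.camera_model(cam);K=np.array(m['K']);R=np.array(m['rotation']);o=np.array(m['xyz'])
    q=R.T@(np.array(P)-o);q=K@[q[0],-q[1],-q[2]];return q[:2]/q[2]
E
python3 - <<'E'
from h import *
print(ctrl.get_obs())
snap('top','t0.png');snap('side','s0.png')
for n in('top','side'):print(ctrl.camera_model(n))
E
```

```text
{'clock': 0.0, 'joint_pos': array([-5.53419917e+01,  2.05928294e+01,  6.36382347e-01, -2.12412221e-02,
       -7.01359709e+01, -1.65086745e+01]), 'qvel': array([ 0.01312192, -0.16010933,  0.05998558,  0.03399054, -0.00452134,
        0.00174151]), 'tau': array([ 2.50460238e-03, -5.82711482e+01,  2.93062466e+01,  6.99718729e+00,
        6.91790512e-03, -9.12208907e-05]), 'tool_pos': array([ 0.21011893, -0.6409683 ,  0.22562324]), 'orientation': array([ 1.79905717e+02, -7.11919394e-03, -1.61857894e+02]), 'force': array([-0.23230137,  0.1594712 ,  0.16323941]), 'moment': array([-0.007062  ,  0.00223295,  0.03775092]), 'opening': 0.08790369234129507}
{'K': array([[470.27787255,   0.        , 325.24657468],
       [  0.        , 470.27787255, 201.545377  ],
       [  0.        ,   0.        ,   1.        ]]), 'xyz': array([ 0.45099452, -0.05155592,  1.10056609]), 'rotation': array([  5.194684  ,   1.15044027, -89.89221968])}
{'K': array([[368.34022727,   0.        , 321.48644899],
       [  0.        , 368.34022727, 204.23349047],
       [  0.        ,   0.        ,   1.        ]]), 'xyz': array([0.28882731, 0.68385168, 0.41787208]), 'rotation': array([  63.74631216,   -0.90520348, -160.39769646])}
```

```bash
sed -i "s/R=np.array(m\['rotation'\])/R=Rot.from_euler('xyz',m['rotation'],degrees=True).as_matrix()/; 1a from scipy.spatial.transform import Rotation as Rot" h.py; ls pics
```

```text
s0.png
t0.png
```

View pics/t0.png

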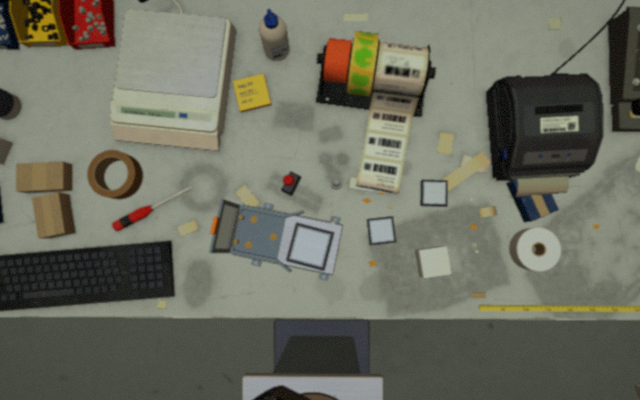

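View pics/s0.png

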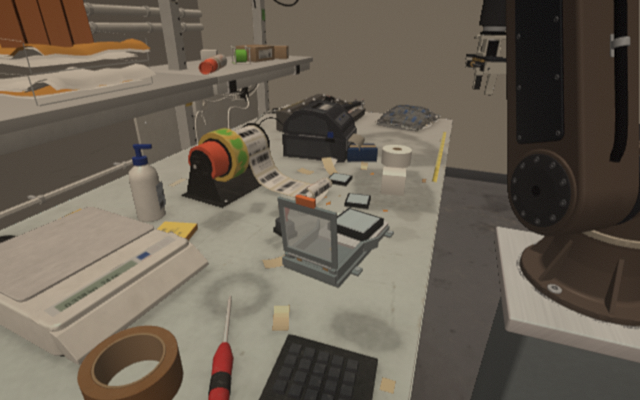

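```bash
python3 - <<'E'
from h import *
im=cv2.imread('pics/t0.png')[160:290,195:365]
cv2.imwrite('pics/t0c.png',cv2.resize(im,None,fx=4.6,fy=4.6,interpolation=cv2.INTER_CUBIC))
print(ray('top',(320,318),0))
E
```

```text
[ 0.28218075 -0.01770723  0.        ]
```

View pics/t0c.png

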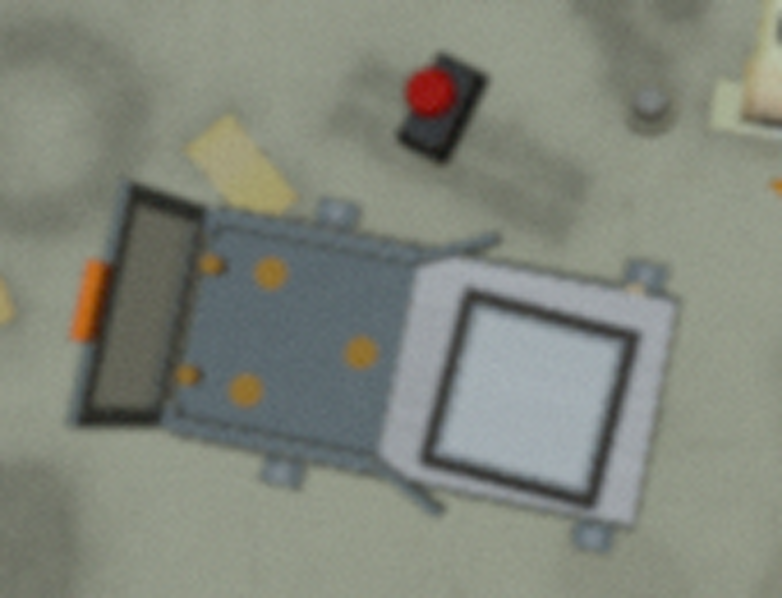

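```bash
cat >> h.py <<'E'
def fit(A,B):
    A=np.array(A);B=np.array(B);a=A-A.mean(0);b=B-B.mean(0)
    th=np.arctan2((a[:,0]*b[:,1]-a[:,1]*b[:,0]).sum(),(a*b).sum())
    R=np.array([[np.cos(th),-np.sin(th)],[np.sin(th),np.cos(th)]])
    t=B.mean(0)-R@A.mean(0)
    return th,R,t,np.linalg.norm(A@R.T+t-B,axis=1)
E
python3 - <<'E'
from h import *
w=lambda u,v,z:ray('top',(195+(u+.5)/4.6-.5,160+(v+.5)/4.6-.5),z)[:2]
F=[(-.028,0),(.025,.03),(.025,-.03),(-.178,-.06),(-.178,.06)]
W=[w(362,352,.0165),w(246,390,.0165),w(270,273,.0165),w(678,298,.0215),w(632,523,.0215)]
th,R,t,e=fit(F,W);print(np.degrees(th),t,e*1e3)
print('seats only',[ (np.degrees(x[0]),x[2]) for x in [fit(F[:3],W[:3])]])
M=np.array([w(*p,.0395) for p in [(470,290),(638,335),(592,505),(427,462)]])
print('mirror',M,np.linalg.norm(np.roll(M,-1,0)-M,axis=1),M.mean(0),(M-t)@R)
d=M[0]-M[1];print('yaw',np.degrees(np.arctan2(d[1],d[0])))
print('pins',[(w(*p,.034)-t)@R for p in [(211,265),(188,375)]])
print('tab',[(w(*p,.16)-t)@R for p in [(98,262),(80,340)]])
print('stamp',w(440,108,0),w(430,92,.08),'conn',w(650,120,0),w(650,100,.053))
print('carton',ray('top',(434,262),.058))
print('hinge->',R@[.06,0]+t,'ledge end',R@[-.178,0]+t)
E
```

```text
78.90650953644843 [0.47500847 0.11780795] [0.3665286  0.11745317 0.35960859 3.16122317 3.4672642 ]
seats only [(np.float64(79.09024622356243), array([0.47492767, 0.117752  ]))]
mirror [[ 0.49954691  0.03417236]
 [ 0.47759683 -0.04834597]
 [ 0.39505112 -0.02600776]
 [ 0.41560733  0.05456281]] [0.08538783 0.08551486 0.08315151 0.08638069] [0.44695055 0.00359536] [[-0.07735137 -0.04017229]
 [-0.16255123 -0.03450976]
 [-0.15651308  0.05079166]
 [-0.07349278  0.04612217]]
yaw 75.10411940166908
pins [array([ 0.05168869, -0.02762448]), array([0.05143814, 0.02768946])]
tab [array([ 0.07436612, -0.01712829]), array([0.07478325, 0.01766347])]
stamp [0.59480965 0.05348098] [0.59204362 0.05068623] conn [ 0.58853483 -0.05433674] [ 0.59174218 -0.05420452]
carton [ 0.41278758 -0.26898464  0.058     ]
hinge-> [0.4865531  0.17668682] ledge end [ 0.4407594  -0.05686603]
```

Emit:
{"name": "arm_command", "arguments": {"targets": [[[0,0,0.11,1.5,4,0,0.45],[0,0,0.22,3,8,0,0.45],[0,0,0.33,4.5,12,0,0.45],[0,0,0.44,6,16,0,0.45],[0,0,0.55,7.5,20,0,0.45],[0,0,0.66,9,24,0,0.45],[0,0,0.77,10.5,28,0,0.45],[0,0,0.88,12,32,0,0.45]]]}}

```text
clock: 0.77
tool_pos: [0.3273, -0.3274, 0.2264]
orientation: [180.0, 0.0, -111.1]
force: [0.9, 1.0, 0.3]
opening: 0.0417
```

Emit:
{"name": "arm_command", "arguments": {"targets": [[[0,0,0.06,1.5,4,-1,0.45],[0,0,0.12,3,8,-2,0.45],[0,0,0.182,4.5,12,-3,0.45],[0,0,0.182,6,16,-4,0.45],[0,0,0.182,8,20,-5,0.45],[0,0,0.182,10.6,24,-6,0.45],[0,0,0.182,10.6,25.3,-7.5,0.45],[0,0,0.182,10.6,25.3,-7.5,0.45]]]}}

```text
clock: 1.43
tool_pos: [0.4337, -0.0724, 0.149]
orientation: [179.8, -0.0, -100.8]
force: [-0.6, -0.2, -0.3]
opening: 0.0399
```

```bash
python3 - <<'E'
from h import *
o=ctrl.get_obs();print(o['clock'],o['tool_pos'],o['orientation'],o['force'],o['opening'],o['joint_pos'])
im=snap('wrist','w0.png');print(ctrl.camera_model('wrist'))
E
```

```text
1.4333 [ 0.43367298 -0.07244326  0.14898281] [ 1.79846733e+02 -1.80583309e-02 -1.00808522e+02] [-0.55985633 -0.16132752 -0.28809505] 0.03994572122513886 [ 16.32831875   2.10094931 -33.94428523  -0.06646297 -54.09941609
 -27.09782437]
{'K': array([[309.97189383,   0.        , 315.56612992],
       [  0.        , 309.97189383, 194.66244576],
       [  0.        ,   0.        ,   1.        ]]), 'xyz': array([ 0.4199727 , -0.1459779 ,  0.30841681]), 'rotation': array([-1.57945935e+01, -1.19750548e-01,  1.69203956e+02])}
```

View pics/w0.png

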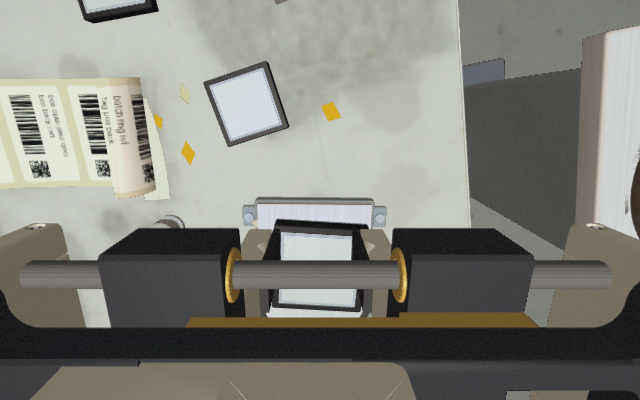

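```bash
cat >> h.py <<'E'
TH=np.radians(78.95);T0=np.array([.475,.118]);RF=np.array([[np.cos(TH),-np.sin(TH)],[np.sin(TH),np.cos(TH)]])
def f2w(x,y):return RF@[x,y]+T0
def w2f(p):return (np.array(p)[:2]-T0)@RF
E
python3 - <<'E'
from h import *
for n,p,z in [('rL',(275,229),.0395),('rR',(367,236),.0395),('fR',(360,312),.0395),('fL',(272,305),.0395),('ledgeend',(256,203),.0215),('ledgeend',(374,203),.0215)]:
    P=ray('wrist',p,z);print(n,P,w2f(P))
o=ctrl.get_obs();print(w2f(o['tool_pos']),proj('wrist',o['tool_pos']))
E
```

```text
rL [ 0.47696296 -0.04562617  0.0395    ] [-0.16021635 -0.03328807]
rR [ 0.39386159 -0.02253948  0.0395    ] [-0.15348536  0.05269755]
fR [0.41265863 0.0582714  0.0395    ] [-0.07056994  0.04973767]
fL [0.49807967 0.03353094 0.0395    ] [-0.07847945 -0.03884159]
ledgeend [ 0.49284509 -0.06873936  0.0215    ] [-0.17985698 -0.05330575]
ledgeend [ 0.3805046  -0.04724134  0.0215    ] [-0.18028933  0.06107241]
[-0.19664301  0.00446835] [316.28875963 243.37294948]
```

Emit:
{"name": "arm_command", "arguments": {"targets": [[[0,0,0,0.3,0,-3.5,0.45],[0,0,0,0.35,0,-7,0.45],[0,0,0,0.35,0,-10,0.45],[0,0,0,0.35,0,-11.5,0.45],[0,0,0,0.35,0,-12.2,0.45],[0,0,0,0.35,0,-12.2,0.45],[0,0,0,0.35,0,-12.2,0.45]]]}}

```text
clock: 2.07
tool_pos: [0.4371, -0.0767, 0.0302]
orientation: [-180.0, -0.0, -101.0]
force: [-0.8, 0.5, 0.4]
opening: 0.0395
```

Emit:
{"name": "arm_command", "arguments": {"targets": [[[0,0,0,0.19,0.98,-0.2,0.45],[0,0,0,0.38,1.96,-0.3,0.45],[0,0,0,0.57,2.94,-0.3,0.45],[0,0,0,0.7,3.6,-0.3,0.45],[0,0,0,0.86,4.4,-0.3,0.45],[0,0,0,1.02,5.2,-0.3,0.45],[0,0,0,1.18,6.0,-0.3,0.45],[0,0,0,1.34,6.87,-0.3,0.45]]]}}

```text
clock: 2.73
tool_pos: [0.4503, -0.0068, 0.0267]
orientation: [-180.0, -0.0, -101.0]
force: [1.0, -2.0, 0.6]
opening: 0.0395
```

Emit:
{"name": "arm_command", "arguments": {"targets": [[[0,0,0,0.1,0.49,0,0.45],[0,0,0,0.19,0.98,0,0.45],[0,0,0,0.29,1.47,0,0.45],[0,0,0,0.38,1.96,0,0.45],[0,0,0,0.38,1.96,0,0.45]]]}}

```text
clock: 3.15
tool_pos: [0.4545, 0.0129, 0.0266]
orientation: [-180.0, 0.0, -101.0]
force: [-0.5, -0.3, -0.1]
opening: 0.0396
```

```bash
python3 - <<'E'
from h import *
o=ctrl.get_obs();print(o['clock'],o['tool_pos'],w2f(o['tool_pos']),o['orientation'],o['force'])
im=snap('top','t1.png')[160:290,195:365]
cv2.imwrite('pics/t1c.png',cv2.resize(im,None,fx=4.6,fy=4.6,interpolation=cv2.INTER_CUBIC))
im=snap('wrist','w1.png')
E
```

```text
3.15 [0.4544614  0.0129193  0.02662848] [-1.07069079e-01  1.74712445e-05] [-1.79971733e+02  2.43001470e-02 -1.00967025e+02] [-0.50367018 -0.2661466  -0.07197667]
```

View pics/w1.png

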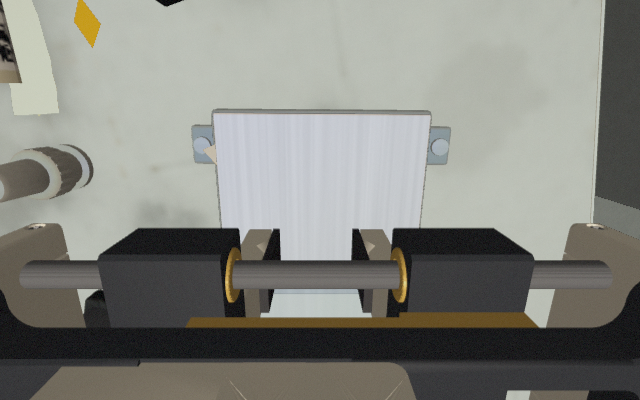

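Emit:
{"name": "arm_command", "arguments": {"targets": [[[0,0,0,0.1,0.49,0,0.45],[0,0,0,0.19,0.98,0,0.45],[0,0,0,0.29,1.47,0,0.45],[0,0,0,0.38,1.96,0,0.45],[0,0,0,0.48,2.45,0,0.45],[0,0,0,0.57,2.94,0,0.45],[0,0,0,0.67,3.43,0,0.45],[0,0,0,0.76,3.92,0,0.45]]]}}

```text
clock: 3.92
tool_pos: [0.4617, 0.0518, 0.0265]
orientation: [180.0, 0.0, -101.0]
force: [-0.1, -2.1, -0.9]
opening: 0.0394
```

Emit:
{"name": "arm_command", "arguments": {"targets": [[[0,0,0,0.04,0.2,0,0.45],[0,0,0,0.08,0.4,0,0.45],[0,0,0,0.12,0.6,0,0.45],[0,0,0,0.16,0.8,0,0.45],[0,0,0,0.19,0.98,0,0.45],[0,0,0,0.19,0.98,0,0.45]]]}}

```text
clock: 4.42
tool_pos: [0.4637, 0.0613, 0.0266]
orientation: [-180.0, 0.0, -101.0]
force: [-0.3, -0.2, -0.5]
opening: 0.0396
```

```bash
python3 - <<'E'
from h import *
o=ctrl.get_obs();print(o['clock'],o['tool_pos'],w2f(o['tool_pos']),o['orientation'],o['force'])
a=cv2.resize(snap('top','t2.png')[190:280,200:340],None,fx=4,fy=4,interpolation=cv2.INTER_CUBIC)
b=cv2.resize(snap('side','s2.png')[180:290,250:410],(560,385),interpolation=cv2.INTER_CUBIC)
cv2.imwrite('pics/c2.png',cv2.resize(np.vstack([a,b]),None,fx=.8,fy=.8))
E
```

```text
4.4167 [0.46370367 0.06131311 0.02662044] [-0.05780105  0.00022197] [-1.79984334e+02  1.48533044e-02 -1.00995942e+02] [-0.34623651 -0.1993356  -0.54107457]
```

View pics/c2.png

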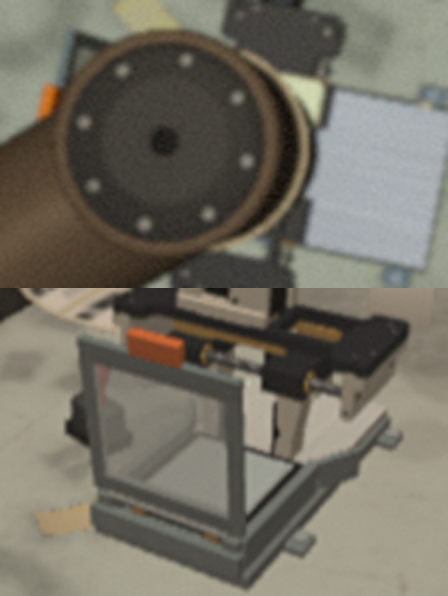

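Emit:
{"name": "arm_command", "arguments": {"targets": [[[0,0,0,0.02,0.1,0,0.45],[0,0,0,0.04,0.2,0,0.45],[0,0,0,0.05,0.25,0,0.45],[0,0,0,0.05,0.25,0,0.45]]]}}

```text
clock: 4.85
tool_pos: [0.464, 0.0635, 0.0266]
orientation: [-180.0, -0.0, -101.0]
force: [0.7, -0.4, 0.4]
opening: 0.0393
```

Emit:
{"name": "arm_command", "arguments": {"targets": [[[0,0,0,0.02,0.1,0,0.45],[0,0,0,0.03,0.15,0,0.45],[0,0,0,0.03,0.15,0,0.45]]]}}

```text
clock: 5.1
tool_pos: [0.4642, 0.065, 0.0265]
orientation: [180.0, -0.0, -101.0]
force: [0.5, -1.5, 0.1]
opening: 0.0396
```

```bash
python3 - <<'E'
from h import *
o=ctrl.get_obs();print(o['clock'],o['tool_pos'],w2f(o['tool_pos']),o['force'],o['moment'])
E
```

```text
5.1 [0.46423989 0.06497597 0.02653738] [-0.05410332  0.00039774] [ 0.53625639 -1.54943686  0.06447238] [-0.55721391  0.08328124 -0.0564008 ]
```

Emit:
{"name": "arm_command", "arguments": {"targets": [[[0,0,0,-0.2,-1,0,0.45],[0,0,0,-0.6,-3,0.5,0.45],[0,0,0,-1,-5,4,0.45],[0,0,0,-1.4,-7,8,0.45],[0,0,0,-1.8,-9,12,0.45],[0,0,0,-1.8,-9,13,0.45],[0,0,0,-1.8,-9,13,0.45]]]}}

```text
clock: 5.68
tool_pos: [0.4482, -0.0258, 0.1609]
orientation: [-179.6, 0.2, -101.1]
force: [-0.0, -0.3, -1.0]
opening: 0.0395
```

```bash
python3 - <<'E'
from h import *
o=ctrl.get_obs();print(o['clock'],o['tool_pos'],w2f(o['tool_pos']),o['force'])
a=cv2.resize(snap('side','s3.png')[190:285,270:400],None,fx=4.3,fy=4.3,interpolation=cv2.INTER_CUBIC)
b=snap('wrist','w3.png')[150:400,80:560]
cv2.imwrite('pics/c3.png',np.vstack([a[:,:480],b[:190]]))
snap('top','t3.png')
E
```

```text
5.6833 [ 0.44824914 -0.02579083  0.16089731] [-0.14625221 -0.00130485] [-0.02267237 -0.34193171 -0.96585373]
```

View pics/c3.png

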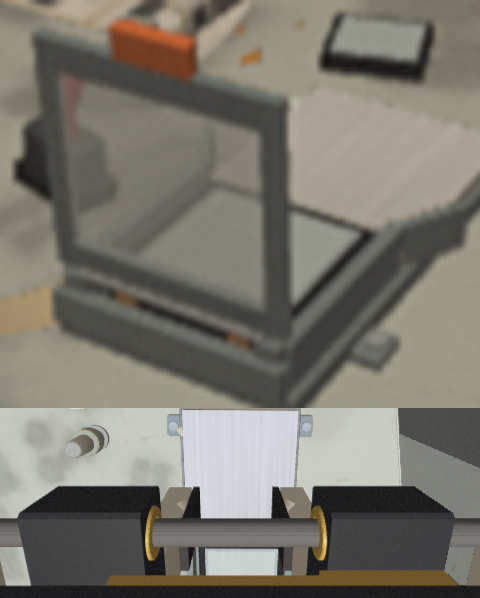

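Emit:
{"name": "arm_command", "arguments": {"targets": [[[0,0,0,0,0,4,0.1],[0,0,0,0.7,3.6,8,0],[0,0,0,1.5,7.6,11,0],[0,0,0,2.2,11.5,11,0],[0,0,0,3,15.4,11,0],[0,0,0,3.7,19.2,11,0],[0,0,0,4.5,23.2,11,0],[0,0,0,5.3,27.1,11,0]]]}}

```text
clock: 6.5
tool_pos: [0.497, 0.2401, 0.265]
orientation: [179.9, -0.1, -100.9]
force: [1.0, -0.3, 0.4]
opening: 0.0007
```

Emit:
{"name": "arm_command", "arguments": {"targets": [[[0,0,0,0,0,0,0],[0,0,0,0,0,0,0]]]}}

```text
clock: 6.67
tool_pos: [0.497, 0.2399, 0.2637]
orientation: [179.8, -0.2, -100.8]
force: [-0.2, -0.7, 0.5]
opening: 0.0002
```

```bash
python3 - <<'E'
from h import *
o=ctrl.get_obs();print(o['clock'],o['tool_pos'],w2f(o['tool_pos']),o['orientation'],o['force'])
print(ctrl.camera_model('wrist')['xyz'])
for p in [(-.048,-.048,.0215),(-.048,.048,.0215),(.047,.028,.034),(.06,-.06,.03),(-.045,-.045,.0345),(-.045,.045,.0345)]:
  print(p,proj('wrist',[*f2w(*p[:2]),p[2]]))
b=snap('wrist','w4.png')[0:200,160:460]
cv2.imwrite('pics/c4.png',cv2.resize(b,None,fx=2.6,fy=2.6,interpolation=cv2.INTER_CUBIC))
E
```

```text
6.6667 [0.49704936 0.23992251 0.26367907] [0.12388821 0.00172777] [ 179.83054884   -0.21306127 -100.81523639] [-0.24653491 -0.68916698  0.47303162]
[0.48409788 0.16849682 0.42239914]
(-0.048, -0.048, 0.0215) [273.14759506  18.67904895]
(-0.048, 0.048, 0.0215) [355.97649912  19.06647667]
(0.047, 0.028, 0.034) [337.61336098 104.22337198]
(0.06, -0.06, 0.03) [265.37905614 115.02535952]
(-0.045, -0.045, 0.0345) [274.40776555  18.46575884]
(-0.045, 0.045, 0.0345) [354.67602522  18.84137052]
```

View pics/c4.png

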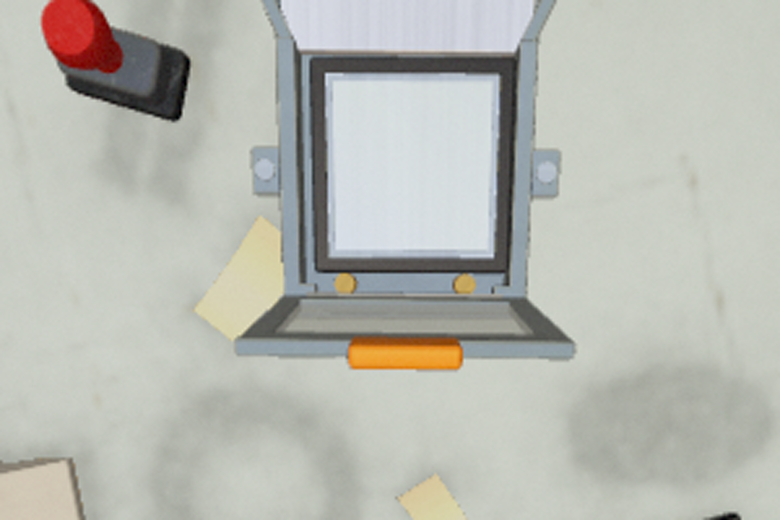

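Emit:
{"name": "arm_command", "arguments": {"targets": [[[0,0,0,0,0,-3.5,0],[0,0,0,0,0,-7,0],[0,0,0,0,0,-10,0],[0,0,0,0,0,-11.3,0],[0,0,0,-0.2,-1,-11.3,0],[0,0,0,-0.4,-2,-11.3,0],[0,0,0,-0.56,-2.84,-11.3,0],[0,0,0,-0.56,-2.84,-11.3,0]]]}}

```text
clock: 7.38
tool_pos: [0.492, 0.2077, 0.1549]
orientation: [-179.9, 0.1, -101.1]
force: [-0.4, 0.5, -0.3]
opening: 0.0006
```

```bash
python3 - <<'E'
from h import *
o=ctrl.get_obs();print(o['clock'],o['tool_pos'],w2f(o['tool_pos']),o['force'])
p0=o['tool_pos']
for th in np.arange(1.625,-.01,-.125):
  c,s=np.cos(th),np.sin(th)
  x=(60-110*c+3*s+9.5)/1e3;z=(41+110*s+3*c)/1e3
  print(round(th,3),np.round(100*np.r_[f2w(x,0)-p0[:2],z-p0[2]],2))
E
```

```text
7.3833 [0.49199357 0.20773017 0.15492455] [0.09132368 0.00051967] [-0.39032616  0.54919914 -0.34217807]
1.625 [-0.2  -1.27 -0.42]
1.5 [-0.46 -2.62 -0.4 ]
1.375 [-0.72 -3.96 -0.54]
1.25 [-0.98 -5.28 -0.86]
1.125 [-1.22 -6.54 -1.34]
1.0 [-1.46 -7.74 -1.97]
0.875 [-1.67 -8.85 -2.76]
0.75 [-1.87 -9.85 -3.67]
0.625 [ -2.04 -10.73  -4.71]
0.5 [ -2.19 -11.49  -5.86]
0.375 [ -2.31 -12.09  -7.08]
0.25 [ -2.4  -12.54  -8.38]
0.125 [ -2.45 -12.83  -9.72]
0.0 [ -2.48 -12.95 -11.09]
```

Emit:
{"name": "arm_command", "arguments": {"targets": [[[0,0,0,-0.2,-1.27,-0.42,0],[0,0,0,-0.46,-2.62,-0.4,0],[0,0,0,-0.72,-3.96,-0.54,0],[0,0,0,-0.98,-5.28,-0.86,0],[0,0,0,-1.22,-6.54,-1.34,0],[0,0,0,-1.46,-7.74,-1.97,0],[0,0,0,-1.67,-8.85,-2.76,0],[0,0,0,-1.87,-9.85,-3.67,0]]]}}

```text
clock: 8.05
tool_pos: [0.473, 0.1096, 0.1162]
orientation: [-180.0, -0.0, -101.0]
force: [-0.6, -0.4, 0.7]
opening: 0.0006
```

```bash
python3 - <<'E'
from h import *
o=ctrl.get_obs();print(o['clock'],o['tool_pos'],w2f(o['tool_pos']),o['force'])
p0=np.array([.49199,.20773,.15492])
print((o['tool_pos']-p0)*100)
a=snap('side','s5.png')[150:300,230:430];cv2.imwrite('pics/c5.png',cv2.resize(a,None,fx=3,fy=3,interpolation=cv2.INTER_CUBIC))
E
```

```text
8.05 [0.47299972 0.10956784 0.11618802] [-0.00865922  0.00034704] [-0.5832775  -0.39832893  0.72294448]
[-1.89902783 -9.81621641 -3.87319829]
```

View pics/c5.png

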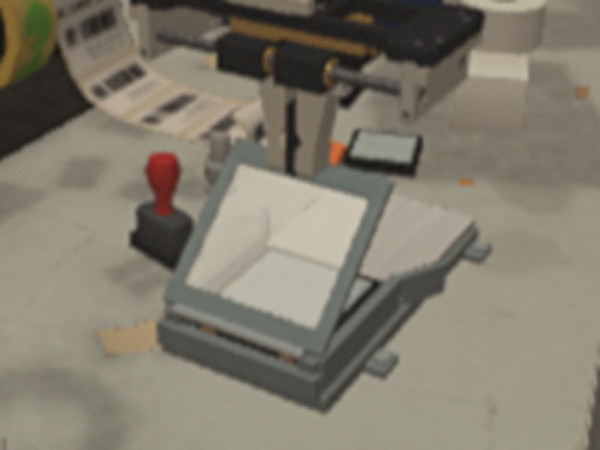

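Emit:
{"name": "arm_command", "arguments": {"targets": [[[0,0,0,-0.17,-0.88,-1.04,0],[0,0,0,-0.32,-1.64,-2.19,0],[0,0,0,-0.44,-2.24,-3.41,0],[0,0,0,-0.53,-2.69,-4.71,0],[0,0,0,-0.58,-2.98,-6.0,0],[0,0,0,-0.61,-3.1,-6.8,0],[0,0,0,-0.61,-3.1,-7.1,0],[0,0,0,-0.61,-3.1,-7.2,0]]]}}

```text
clock: 8.77
tool_pos: [0.4661, 0.079, 0.0441]
orientation: [179.9, -0.2, -101.0]
force: [-2.9, -3.0, 8.3]
opening: 0.0002
```

Emit:
{"name": "arm_command", "arguments": {"targets": [[[0,0,0,0,0,-0.1,0],[0,0,0,0,0,-0.2,0],[0,0,0,0,0,-0.2,0]]]}}

```text
clock: 9.02
tool_pos: [0.4663, 0.079, 0.0439]
orientation: [179.9, -0.1, -101.0]
force: [-8.3, -3.2, 18.3]
opening: 0.0004
```

Force rises at tip z 0.044, which matches the closed cover's top face, so the cover is down. I'll lift straight up, move back and take a look.

Emit:
{"name": "arm_command", "arguments": {"targets": [[[0,0,0,0,0,0.5,0],[0,0,0,0,0,3,0],[0,0,0,0,0,7,0],[0,0,0,0,0,11,0],[0,0,0,0,4,15,0],[0,0,0,1,8,18,0],[0,0,0,2,12,20,0],[0,0,0,2,15,20,0]]]}}

```text
clock: 9.68
tool_pos: [0.4872, 0.2184, 0.2437]
orientation: [-179.8, 0.2, -101.0]
force: [1.0, -0.3, 0.9]
opening: 0.0
```

Emit:
{"name": "arm_command", "arguments": {"targets": [[[0,0,0,0,0,0,0],[0,0,0,0,0,0,0],[0,0,0,0,0,0,0]]]}}

```text
clock: 9.93
tool_pos: [0.4854, 0.2169, 0.2391]
orientation: [180.0, -0.0, -100.9]
force: [0.1, 0.6, -1.5]
opening: 0.0002
```

```bash
python3 - <<'E'
from h import *
o=ctrl.get_obs();print(o['clock'],o['tool_pos'],o['force'])
a=snap('side','s6.png')[190:300,250:410]
b=snap('wrist','w6.png')[0:220,160:460]
cv2.imwrite('pics/c6.png',np.vstack([cv2.resize(a,(420,289),interpolation=cv2.INTER_CUBIC),cv2.resize(b,(420,308),interpolation=cv2.INTER_CUBIC)]))
for th in (0,.1):
  for r,y in((.128,.018),(.128,-.018),(.114,.056),(.114,-.056)):
    print(th,r,proj('side',[*f2w(.06-r*np.cos(th),y),.041+r*np.sin(th)]))
E
```

```text
9.9333 [0.48542238 0.21691726 0.23911336] [ 0.06236895  0.55822082 -1.47682012]
0 0.128 [350.46402552 230.73125036]
0 0.128 [334.87160969 226.02795468]
0 0.114 [364.71194374 239.08597532]
0 0.114 [315.66226573 224.023668  ]
0.1 0.128 [350.64315301 225.36137867]
0.1 0.128 [334.92001883 220.73526434]
0.1 0.114 [364.98716836 234.1841306 ]
0.1 0.114 [315.56705679 219.33854646]
```

View pics/c6.png

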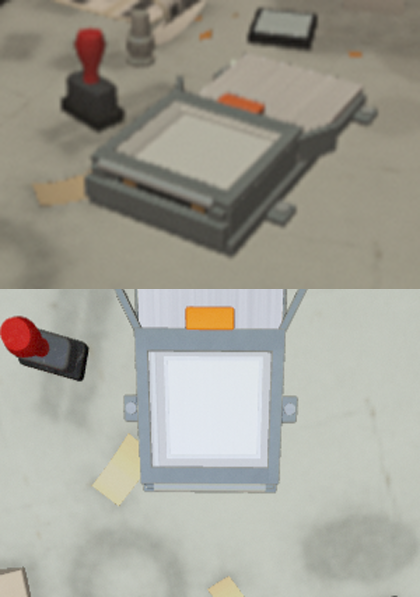

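```bash
python3 -c "
from h import *
print(ctrl.close_job())"
```

```text
the job is handed in; nothing more can be done
None
```

The mirror is seated in the pocket and the cover is folded down over it. I handed the job in at about 10 s on the robot's clock. No verdict is reported, so this rests on my own checks.

- **Mirror:** I pushed it along the ledge with both fingertips against its rear edge. The wrist view before closing showed the rear edge clear of the lip, about 2 mm past centre, so it had dropped off the ledge. I did not measure its tilt or the force on each seat. That it bears on all three follows from the drop and from its centre lying within the seat triangle.
- **Cover:** I folded it down with the shut fingers. The fingertips met firm resistance at a height of 44 mm, which is the closed cover's top face (about 18 N at the end, on the fingertips). In the last side view the orange tab lies where a fully closed cover would put it.
- **Bystanders:** The stamp and connector still stand where they were. I did not look at the carton again after the first picture; the arm passed well above it.
- **Disagreement:** The mirror measured about 85 mm across in the first top view, against the stated 90 mm. I put this down to image blur at the dark edges; it was clearly the largest of the mirrors.

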